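# Find the feed roller with the worn bearing

### The arm

A 6-joint arm with a two-finger parallel gripper is mounted at the origin on a cart in front of the work surface, level with it; the furniture and walls round the work are solid. World frame = base frame: x ahead of the robot, y to its left, z up, the work surface at z = 0. Lengths are in m, angles in rad, forces in N, time in s.
With the tool pointing down it reaches from about 0.35 to 0.725 m from the base axis. Payload 6 kg.
Tool frame: the origin (TCP) lies midway between the tips of the shut fingers; the grasp point (between the pads) lies 19 mm behind it; z points along the fingers, y is the line along which they close (so a half turn about z gives the same grasp; the last joint's range is limited). The gripper opens to 85 mm and grips with 20 to 120 N. Pads are 22 mm wide; open, the fingers measure 114 mm over their backs; the gripper's body (76 mm by 85 mm) begins 54 mm behind the grasp point. The pads swing forward as they close: fully open they stand 13 mm farther back than shut.
Start: joints at [1.632, 0.04, 0.085, 0, -1.615, -0.334], TCP at [0.162, 0.578, 0.231] pointing down, gripper open.
Joint ranges: [-2.56, 2.56], [-1.29, 2.01], [-1.08, 1.49], [-3.29, 1.98], [-2.81, -0.18], [-2.99, 2.99]. Speed limits (rad/s): [2.57, 2.57, 3.01, 3.14, 3.14, 3.14].

### API

Orientations are given as a unit quaternion [w, x, y, z].
In Python, from workcell import get_obs, capture, job_done gives the robot as it stands.
- The arm moves only by the tool move_arm, never from a script. Its argument "series" is a list of rows, each an object with "delta_pos": the shift along the world's x, y, z in m, a list of three; "spin": the turn about the world's z in rad. A call has 1 to 8 rows; each row is the pose to reach, as a shift and turn from the pose commanded when the call began; what a row does not reach only later rows make up. A row lasts 1/12 s, in which the tool goes at most 41.7 mm and 7.16 degrees, less where a joint would pass 70% of its speed; a pose out of reach is approached as far as the arm can. A call with a gripper value outside its range is refused whole. "grip" is the finger opening in m, from 0 to 0.0854, set as the call begins (left out, the last holds). The fingers move at their own pace and stop on an object; "newtons" is the grip in N (left out, the last holds). Time passes only in rows, so rows that repeat a pose let the fingers close. It gives the time, the measured TCP pose, the force, the opening and the grip force at its end, in the units of the state.
- get_obs(): the state, without advancing time (a new reading comes with each control period).
- capture(name): name is "scene" or "side" or "wrist"; returns a dict with "pixels" (384x512x3 uint8, red, green, blue), "K" (3x3 intrinsics, pixels), "R" (3x3) and "t" (3): a world point X has camera coordinates R X + t. Camera axes: x right, y down, z forward; pixel columns grow to the right and rows downward; lengths in m; the calibration is good to about 2 mm. A picture is of the moment at which its call begins. There is no depth.
- job_done(): hands the job in; it is judged then, once.
The state is a dict: "time": time; "q": joint angles; "qd": joint speeds; "tau": joint torques, N m; "position": TCP position; "tool_rot": TCP orientation; "wrist_force": force on the tool from outside, world axes, zero at the start; "wrist_torque": the same for the moment, N m; "grip_width": finger opening in m; "gripper_force": force on a finger pad.
Only numpy, scipy, OpenCV 4.12 (cv2) and the standard library are available. Lean on these libraries where they do the work, as an engineer would, in place of code of your own. Each camera call takes 0.05 s, during which the arm holds its last target. There are 200 camera calls.

### The job

One of the two feed rollers in the rack has worn bearings. Lay one roller in the V-blocks and let go of it, then take its shell loosely near one end and rock it crosswise to and fro a couple of times to feel whether it knocks on its axle; if it is firm, try the other one there. Finish with the worn roller lying in the V-blocks, its shell left pushed right over to one side so that the fitter sees the play, and the sound one in the slots of the feed bracket, fully home; leave everything else as it stands.

Things in the scene. Friction and masses are not known exactly. Their poses are not given: they have to be found in the camera images.
- roller_1: feed roller, outwardly alike with the other: bright steel shell 44 mm across, 140 mm long, turning freely on a dark axle 14 mm across, 200 mm long (30 mm stand out at each end); 0.65 to 0.9 kg. Origin: middle of the axle; y along the axle. Starts in one of the rack's two pairs of notches. One roller is worn, the other sound; which is not told and cannot be seen, only felt
- roller_2: feed roller, outwardly alike with the other: bright steel shell 44 mm across, 140 mm long, turning freely on a dark axle 14 mm across, 200 mm long (30 mm stand out at each end); 0.65 to 0.9 kg. Origin: middle of the axle; y along the axle. Starts in one of the rack's two pairs of notches. One roller is worn, the other sound; which is not told and cannot be seen, only felt
- roller_1_end_a (a point): centre of the +y end face of the shell of roller_1, 70 mm from its middle; moves with the shell, y along the shell. The shell rocks about the roller's middle: a sound one 1 mm either way here, then firm; a worn one 4 mm with under 1 N, then firm. It stays where left. Jaws clamped tight keep it from turning: leave them 2 to 5 mm wider than the shell, or turn the hand with it
- roller_1_end_b (a point): centre of the -y end face of the shell of roller_1, 70 mm from its middle; moves with the shell, y along the shell. The shell rocks about the roller's middle: a sound one 1 mm either way here, then firm; a worn one 4 mm with under 1 N, then firm. It stays where left. Jaws clamped tight keep it from turning: leave them 2 to 5 mm wider than the shell, or turn the hand with it
- roller_2_end_a (a point): centre of the +y end face of the shell of roller_2, 70 mm from its middle; moves with the shell, y along the shell. The shell rocks about the roller's middle: a sound one 1 mm either way here, then firm; a worn one 4 mm with under 1 N, then firm. It stays where left. Jaws clamped tight keep it from turning: leave them 2 to 5 mm wider than the shell, or turn the hand with it
- roller_2_end_b (a point): centre of the -y end face of the shell of roller_2, 70 mm from its middle; moves with the shell, y along the shell. The shell rocks about the roller's middle: a sound one 1 mm either way here, then firm; a worn one 4 mm with under 1 N, then firm. It stays where left. Jaws clamped tight keep it from turning: leave them 2 to 5 mm wider than the shell, or turn the hand with it
- rack: light wooden rack, fixed: two notched boards 16 mm thick, 210 mm long, 60 mm high, their inner faces 156 mm apart (y from 78 to 94 mm either side). Origin: underside, centre; the rollers lie along its y, their axles in 90-degree notches at x = -55 and x = +55 mm, axle centres 50 mm above the bench
- v_stand: inspection stand, fixed: two bright steel V-blocks (56 x 22 mm, tops 65 mm above the bench, 90-degree V 40 mm wide at the top; y 76 to 98 mm either side) on a dark plate 80 x 210 x 8 mm. Origin: underside, centre; a roller lies along its y, an axle end in each V, and stays put under 5 N sideways; x: crosswise, the way to rock the shell
- v_seat (a point): where the middle of the axle lies when a roller rests in the V-blocks: 55 mm above the bench, on the stand's centre
- feed_bracket: feed-roller bracket of the press, painted dark like its frame, fixed: two side plates 10 mm thick, 80 mm high (y 79 to 89 mm either side) on a foot 78 x 200 x 8 mm. Each has an open slot 18 mm wide, flaring to 46 mm at the top (flare 62 to 80 mm above the bench), slot floor 48 mm above the bench. Origin: underside, centre; a roller lies along its y
- bracket_seat (a point): where the middle of the axle lies when a roller is fully home in the bracket's slots: 55 mm above the bench, on the bracket's centre
- spanner_17: combination spanner, 211 mm long, a bystander
- tape_roll: roll of tape, 98 mm across, lying flat, a bystander
- tea_mug: tea mug, 95 mm high, a bystander
- glue_bottle: white bottle with a red pointed cap, 205 mm high, a bystander
- glue_pot: tin pot with a lid, 79 mm high, a bystander
- wedge_1: wooden wedge, 100 mm long, a bystander

How it is judged:
On the way, in this order (a step that is already met when the one before it is completed fails the run):
1. a roller rests in the V-blocks with the fingers off it (((distance between roller_1 and v_seat below 0.009 m and angle between the y axis of roller_1 and the y axis of v_stand, either way round below 0.06 rad and contact force between the fingers and roller_1 below 0.05 N and linear speed of roller_1 below 0.03 m/s) or (distance between roller_2 and v_seat below 0.009 m and angle between the y axis of roller_2 and the y axis of v_stand, either way round below 0.06 rad and contact force between the fingers and roller_2 below 0.05 N and linear speed of roller_2 below 0.03 m/s))), for 0.15 s.
2. a roller lying in the V-blocks and held within 50 mm of an end of its shell is rocked until that end stands well over to the stand's +x side, as only a worn one can (((distance between roller_1 and v_seat below 0.009 m and angle between the y axis of roller_1 and the y axis of v_stand, either way round below 0.06 rad and distance between the grasp point and roller_1_end_a below 0.05 m and angle between the y axis of roller_1_end_a and the y axis of roller_1, either way round above 0.032 rad and x of roller_1_end_a in the frame of v_stand above 0.002 m) or (distance between roller_1 and v_seat below 0.009 m and angle between the y axis of roller_1 and the y axis of v_stand, either way round below 0.06 rad and distance between the grasp point and roller_1_end_b below 0.05 m and angle between the y axis of roller_1_end_b and the y axis of roller_1, either way round above 0.032 rad and x of roller_1_end_b in the frame of v_stand above 0.002 m) or (distance between roller_2 and v_seat below 0.009 m and angle between the y axis of roller_2 and the y axis of v_stand, either way round below 0.06 rad and distance between the grasp point and roller_2_end_a below 0.05 m and angle between the y axis of roller_2_end_a and the y axis of roller_2, either way round above 0.032 rad and x of roller_2_end_a in the frame of v_stand above 0.002 m) or (distance between roller_2 and v_seat below 0.009 m and angle between the y axis of roller_2 and the y axis of v_stand, either way round below 0.06 rad and distance between the grasp point and roller_2_end_b below 0.05 m and angle between the y axis of roller_2_end_b and the y axis of roller_2, either way round above 0.032 rad and x of roller_2_end_b in the frame of v_stand above 0.002 m))), for 0.02 s.
3. then, in the V-blocks and held near its end, likewise to the -x side (((distance between roller_1 and v_seat below 0.009 m and angle between the y axis of roller_1 and the y axis of v_stand, either way round below 0.06 rad and distance between the grasp point and roller_1_end_a below 0.05 m and angle between the y axis of roller_1_end_a and the y axis of roller_1, either way round above 0.032 rad and x of roller_1_end_a in the frame of v_stand below -0.002 m) or (distance between roller_1 and v_seat below 0.009 m and angle between the y axis of roller_1 and the y axis of v_stand, either way round below 0.06 rad and distance between the grasp point and roller_1_end_b below 0.05 m and angle between the y axis of roller_1_end_b and the y axis of roller_1, either way round above 0.032 rad and x of roller_1_end_b in the frame of v_stand below -0.002 m) or (distance between roller_2 and v_seat below 0.009 m and angle between the y axis of roller_2 and the y axis of v_stand, either way round below 0.06 rad and distance between the grasp point and roller_2_end_a below 0.05 m and angle between the y axis of roller_2_end_a and the y axis of roller_2, either way round above 0.032 rad and x of roller_2_end_a in the frame of v_stand below -0.002 m) or (distance between roller_2 and v_seat below 0.009 m and angle between the y axis of roller_2 and the y axis of v_stand, either way round below 0.06 rad and distance between the grasp point and roller_2_end_b below 0.05 m and angle between the y axis of roller_2_end_b and the y axis of roller_2, either way round above 0.032 rad and x of roller_2_end_b in the frame of v_stand below -0.002 m))), for 0.02 s.
At the end, for the whole second after the job is handed in: One roller rests in the V-blocks (within 9 mm of v_seat, in line within 0.06 rad) with its shell left askew on its axle by over 0.03 rad (end 2.1 mm over; only the worn one can); the other is fully home in the bracket's slots (4 mm in height, 5 mm across, 14 mm endways, 0.05 rad); both at rest (((x of roller_1 in the frame of feed_bracket between -0.005 and 0.005 m and y of roller_1 in the frame of feed_bracket between -0.014 and 0.014 m and z of roller_1 in the frame of feed_bracket between 0.051 and 0.059 m and angle between the y axis of roller_1 and the y axis of feed_bracket, either way round below 0.05 rad and linear speed of each of roller_1, roller_2 below 0.03 m/s and distance between roller_2 and v_seat below 0.009 m and angle between the y axis of roller_2 and the y axis of v_stand, either way round below 0.06 rad and angle between the y axis of roller_2_end_a and the y axis of roller_2, either way round above 0.03 rad) or (x of roller_2 in the frame of feed_bracket between -0.005 and 0.005 m and y of roller_2 in the frame of feed_bracket between -0.014 and 0.014 m and z of roller_2 in the frame of feed_bracket between 0.051 and 0.059 m and angle between the y axis of roller_2 and the y axis of feed_bracket, either way round below 0.05 rad and linear speed of each of roller_2, roller_1 below 0.03 m/s and distance between roller_1 and v_seat below 0.009 m and angle between the y axis of roller_1 and the y axis of v_stand, either way round below 0.06 rad and angle between the y axis of roller_1_end_a and the y axis of roller_1, either way round above 0.03 rad))); the robot touches nothing.
It fails at once if a bystander (spanner, tape roll, mug, glue bottle, glue pot or wedge) is shifted by more than 30 mm (distance of any of spanner_17, tape_roll, tea_mug, glue_bottle, glue_pot, wedge_1 from where it was at the start of the episode above 0.03 m).
It also fails if it takes over 72 s, if anything falls off the work surface, if the arm or the gripper's body presses on something with over 40 N, if the wrist force passes 120 N, or if a joint passes its speed limit or range.

## Working session

There is one attempt and no reset: what is moved stays moved. The work goes in short steps, Python scripts to look and compute and a tool call to move; the robot and the scene stay as the last step left them, time stands still between calls to the robot, and variables do not carry over. Pictures are saved under pics/ and viewed, at most 10 in all, crops included, and the job is handed in when it is done.

Besides the shell and the picture viewer there is one more tool, called after "Emit:" as name([rows], argument=value, ...), one row to a line, values as JSON. move_arm: Moves the arm, as the interface text tells. Its arguments: {"type":"object","properties":{"series":{"type":"array","items":{"type":"object","properties":{"delta_pos":{"type":"array","items":{"type":"number"}},"spin":{"type":"number"}}}},"grip":{"type":"number"},"newtons":{"type":"number"}},"required":["series"]}

```bash
mkdir -p pics
python3 - <<'E'
from workcell import get_obs,capture
import cv2,numpy as np,pickle
o=get_obs();print(o['time'],o['position'],o['tool_rot'],o['grip_width'],o['wrist_force'])
for n in('scene','side'):
    c=capture(n);pickle.dump(c,open(n+'0.pkl','wb'))
    cv2.imwrite(f'pics/{n}0.png',cv2.resize(c['pixels'][:,:,::-1],(800,600)))
    print(n,c['K'].tolist(),c['R'].tolist(),c['t'].tolist(), (-c['R'].T@c['t']).tolist())
E
```

```text
0.0 [0.16149609 0.57750318 0.23028484] [ 8.83496580e-04  9.90712953e-01 -1.35967136e-01 -5.17730833e-05] 0.08518553235013812 [-0.23188637 -0.15910055  0.57085797]
scene [[413.767717080908, 0.0, 253.88107985282403], [0.0, 413.767717080908, 185.73684392329002], [0.0, 0.0, 1.0]] [[-0.8481747607455142, -0.5294623526252785, 0.016407083433539228], [-0.21508359556644194, 0.3159184471166438, -0.9240858086182362], [0.48408534593860725, -0.7873151541307417, -0.38183271981796596]] [0.5789630006255839, 0.12328365677720993, 1.4000709891590404] [-0.16017575241533105, 1.3698886376140247, 0.6390184971350112]
side [[361.7612404418095, 0.0, 256.4865038673836], [0.0, 361.7612404418095, 188.8019627957787], [0.0, 0.0, 1.0]] [[-0.9928812942199032, -0.11796935560001467, -0.016430664244849045], [-0.06527871451427239, 0.654343337123026, -0.7533747318526589], [0.09962642731511455, -0.7469391061539212, -0.6573861473125268]] [0.562948714281704, -0.04445505823532362, 1.2975039754617708] [0.4267735934577754, 1.064656027879944, 0.8287194432854016]
```

View pics/scene0.png

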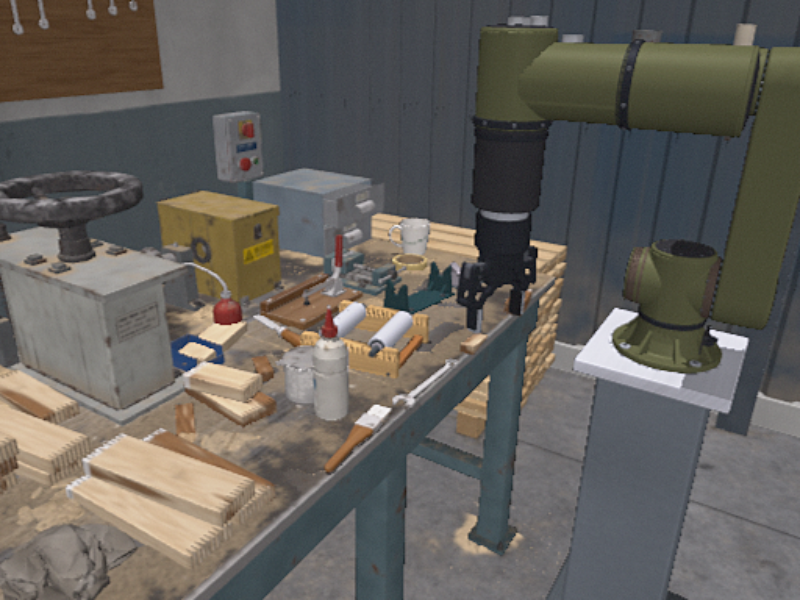

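View pics/side0.png

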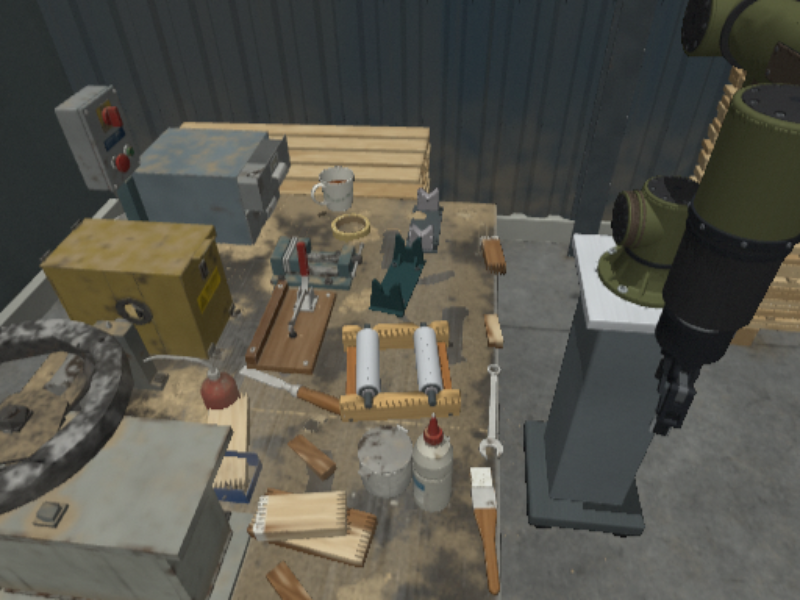

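The scene and side pictures show the rack with both rollers at about (400,370) in the side view, the dark bracket at (398,275) and the V-stand at (425,220). The glue bottle is at (433,465) and the pot at (387,460). I'll zoom in on the side view.

Run:
```python
import cv2,pickle
c=pickle.load(open('side0.pkl','rb'))['pixels'][112:282,205:325,::-1]
cv2.imwrite('pics/z.png',cv2.resize(c,None,fx=3.5,fy=3.5,interpolation=cv2.INTER_CUBIC))
```

```text
(no output)
```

View pics/z.png

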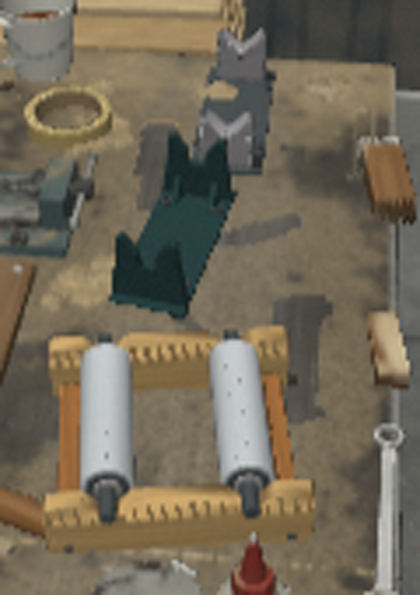

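The zoomed crop shows the roller axle ends at (108,515)/(106,338) and (251,510)/(231,333). The V bottoms are near (227,137) and (242,54). The bracket foot corners are near (110,298), (187,316) and (235,195).

```bash
cat > h.py <<'E'
import numpy as np,cv2,pickle
def ray(c,u,v,z):
    d=c['R'].T@np.linalg.solve(c['K'],[u,v,1.]);o=-c['R'].T@c['t']
    return o+d*(z-o[2])/d[2]
def proj(c,X):
    p=c['K']@(c['R']@np.asarray(X,float)+c['t']);return p[:2]/p[2]
E
python3 - <<'E'
from h import *
c=pickle.load(open('side0.pkl','rb'))
for n,u,v,z in [('Ln',108,515,.05),('Lf',106,338,.05),('Rn',251,510,.05),('Rf',231,333,.05),('Vn',227,137,.045),('Vf',242,54,.045),('Vtl',203,113,.065),('Vtr',250,122,.065),('Vft',220,32,.065),('Vftr',267,43,.065),('B1',110,298,.004),('B2',187,316,.004),('B3',235,195,.006),
 ('rackA',47,492,.06),('rackB',312,482,.06),('bn1',120,235,.08),('bn2',188,262,.08),('bf1',175,133,.08),('bf2',231,168,.08),('bottletip',253,535,.205)]:
    print(n,ray(c,u/3.5+205,v/3.5+112,z).round(3))
E
```

```text
Ln [0.566 0.47  0.05 ]
Lf [0.599 0.278 0.05 ]
Rn [0.458 0.454 0.05 ]
Rf [0.49  0.261 0.05 ]
Vn [ 0.521 -0.043  0.045]
Vf [ 0.519 -0.212  0.045]
Vtl [ 0.548 -0.057  0.065]
Vtr [ 0.497 -0.045  0.065]
Vft [ 0.546 -0.225  0.065]
Vftr [ 0.49  -0.205  0.065]
B1 [0.614 0.177 0.004]
B2 [0.537 0.195 0.004]
B3 [0.508 0.006 0.006]
rackA [0.615 0.461 0.06 ]
rackB [0.412 0.43  0.06 ]
bn1 [0.602 0.172 0.08 ]
bn2 [0.534 0.204 0.08 ]
bf1 [0.571 0.004 0.08 ]
bf2 [0.508 0.058 0.08 ]
bottletip [0.449 0.594 0.205]
```

Emit:
move_arm([
  {"delta_pos":[0.312,-0.22,0.12],"spin":-1.128},
  {"delta_pos":[0.312,-0.22,0.12],"spin":-1.128},
  {"delta_pos":[0.312,-0.22,0.12],"spin":-1.128},
  {"delta_pos":[0.312,-0.22,0.12],"spin":-1.128},
  {"delta_pos":[0.312,-0.22,0.12],"spin":-1.128},
  {"delta_pos":[0.312,-0.22,0.12],"spin":-1.128},
  {"delta_pos":[0.312,-0.22,0.12],"spin":-1.128},
  {"delta_pos":[0.312,-0.22,0.12],"spin":-1.128},
])

```text
time: 0.77
position: [0.4227, 0.3931, 0.3316]
tool_rot: [0.0, 0.802, -0.597, -0.0]
wrist_force: [-0.0, 1.4, 0.6]
grip_width: 0.0852
gripper_force: 0.0
```

Emit:
move_arm([
  {"delta_pos":[0.04,-0.03,0.0],"spin":-0.12},
  {"delta_pos":[0.04,-0.03,0.0],"spin":-0.12},
  {"delta_pos":[0.04,-0.03,0.0],"spin":-0.12},
])

```text
time: 1.02
position: [0.4634, 0.3626, 0.3305]
tool_rot: [0.001, 0.766, -0.643, 0.0]
wrist_force: [-0.3, 0.6, -0.1]
grip_width: 0.0852
gripper_force: 0.0
```

```bash
cat >> h.py <<'E'
def snap(n,f,save=True):
    from workcell import capture
    c=capture(n);pickle.dump(c,open(f+'.pkl','wb'))
    cv2.imwrite(f'pics/{f}.png',c['pixels'][:,:,::-1]);return c
E
python3 - <<'E'
from h import *
c=snap('wrist','w1');print((-c['R'].T@c['t']).round(3))
E
```

```text
[0.476 0.292 0.473]
```

View pics/w1.png

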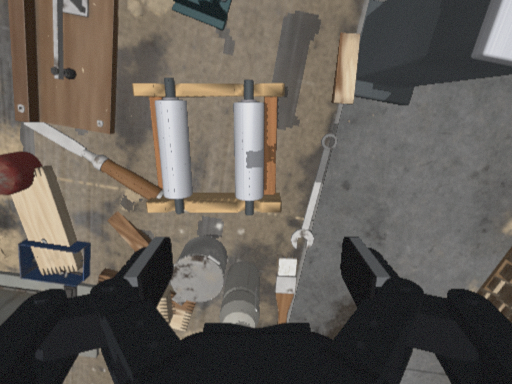

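The wrist view shows roller R with its axle ends at (249,81) and (249,214), and roller L at (170,80) and (180,213).

Run:
```python
from h import *
c=pickle.load(open('w1.pkl','rb'))
P=lambda u,v,z:ray(c,u,v,z)[:2]
for n,a,b in [('R',(249,81),(249,214)),('L',(169.5,79.5),(180,213))]:
    A=P(*a,.055);B=P(*b,.055);d=B-A;print(n,((A+B)/2).round(4),np.linalg.norm(d).round(3),np.arctan2(-d[0],d[1]).round(3))
# shells
g=cv2.cvtColor(c['pixels'],cv2.COLOR_RGB2HSV)
for n,x0,x1 in [('R',225,270),('L',155,195)]:
    m=np.zeros(g.shape[:2],np.uint8);m[92:205,x0:x1]=((g[...,1]<45)&(g[...,2]>100))[92:205,x0:x1]
    r=cv2.minAreaRect(max(cv2.findContours(m,0,2)[0],key=cv2.contourArea))
    bx=cv2.boxPoints(r);W=np.array([P(*p,.058) for p in bx]);e=[W[1]-W[0],W[2]-W[1]];d=max(e,key=np.linalg.norm)
    print(n,W.mean(0).round(4),[np.linalg.norm(k).round(3) for k in e],np.arctan(-d[0]/d[1]).round(3))
```

```text
R [0.4746 0.359 ] 0.195 0.166
L [0.5817 0.3759] 0.195 0.172
R [0.4776 0.3593] [np.float64(0.151), np.float64(0.044)] 0.13
L [0.5826 0.3755] [np.float64(0.051), np.float64(0.149)] 0.122
```

Emit:
move_arm([
  {"delta_pos":[0.066,-0.29,0.05],"spin":-0.17},
  {"delta_pos":[0.066,-0.29,0.05],"spin":-0.17},
  {"delta_pos":[0.066,-0.29,0.05],"spin":-0.17},
  {"delta_pos":[0.066,-0.29,0.05],"spin":-0.17},
  {"delta_pos":[0.066,-0.29,0.05],"spin":-0.17},
  {"delta_pos":[0.066,-0.29,0.05],"spin":-0.17},
  {"delta_pos":[0.066,-0.29,0.05],"spin":-0.17},
  {"delta_pos":[0.066,-0.29,0.05],"spin":-0.17},
])

```text
time: 1.73
position: [0.5276, 0.0713, 0.3829]
tool_rot: [-0.001, 0.709, -0.705, 0.001]
wrist_force: [-0.4, 0.2, 1.0]
grip_width: 0.0856
gripper_force: 0.0
```

Run:
```python
from h import *
c=snap('wrist','w2');print((-c['R'].T@c['t']).round(3))
cv2.imwrite('pics/w2z.png',cv2.resize(c['pixels'][0:260,130:390,::-1],None,fx=2.3,fy=2.3,interpolation=cv2.INTER_CUBIC))
```

```text
[ 0.528 -0.     0.525]
```

View pics/w2z.png

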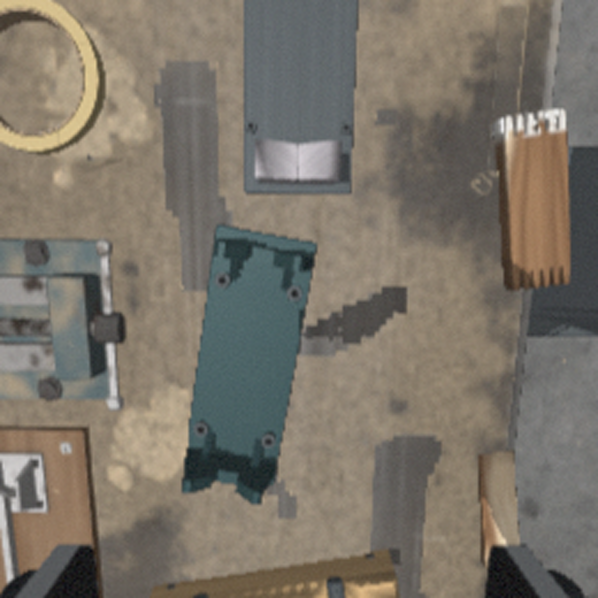

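The bracket's foot screws are at (223,280), (294,294), (200,430) and (268,441) in the crop, and the stand's near plate edge runs from (245,190) to (351,192). Next I'll take one view that covers the whole stand.

Emit:
move_arm([
  {"delta_pos":[0.0,-0.14,0.0],"spin":0},
  {"delta_pos":[0.0,-0.14,0.0],"spin":0},
  {"delta_pos":[0.0,-0.14,0.0],"spin":0},
  {"delta_pos":[0.0,-0.14,0.0],"spin":0},
])

```text
time: 2.12
position: [0.527, -0.0674, 0.3812]
tool_rot: [0.0, 0.71, -0.704, 0.0]
wrist_force: [0.8, 0.9, 0.6]
grip_width: 0.0851
gripper_force: 0.0
```

Run:
```python
from h import *
c=pickle.load(open('w2.pkl','rb'))
S=[ray(c,u/2.3+130,v/2.3,.01)[:2] for u,v in [(223,280),(294,294),(200,430),(268,441)]]
S=np.array(S);print(S.round(4),'bracket c',S.mean(0).round(4));d=(S[2]+S[3]-S[0]-S[1]);print('yaw',np.arctan(-d[0]/d[1]))
c=snap('wrist','w3');print((-c['R'].T@c['t']).round(3))
cv2.imwrite('pics/w3z.png',cv2.resize(c['pixels'][0:260,150:370,::-1],None,fx=2.3,fy=2.3,interpolation=cv2.INTER_CUBIC))
```

```text
[[0.5801 0.0284]
 [0.5257 0.0386]
 [0.6016 0.1479]
 [0.5461 0.1569]] bracket c [0.5634 0.093 ]
yaw -0.17436928812270577
[ 0.528 -0.139  0.523]
```

View pics/w3z.png

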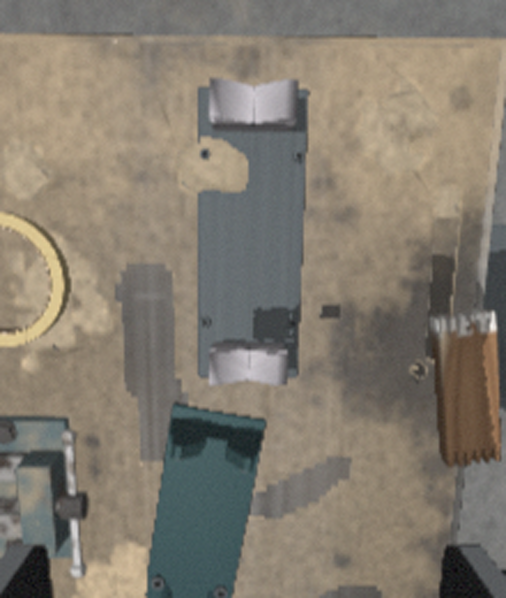

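The stand's V lines are at (253,102) and (248,365) in the crop, with plate screws at (205,154), (298,157), (207,322) and (292,323).

Run:
```python
from h import *
c=pickle.load(open('w3.pkl','rb'))
S=np.array([ray(c,u/2.3+150,v/2.3,.01)[:2] for u,v in [(205,154),(298,157),(207,322),(292,323)]])
print(S.round(4),S.mean(0).round(4));d=(S[2]+S[3]-S[0]-S[1]);print('yaw',np.arctan(-d[0]/d[1]))
A=ray(c,253.5/2.3+150,124/2.3,.045);B=ray(c,248/2.3+150,349/2.3,.045);print(A,B,(A+B)/2,np.arctan(-(B-A)[0]/(B-A)[1]))
P=[ray(c,u/2.3+150,v/2.3,.008)[:2] for u,v in [(198,87),(308,90),(197,375),(298,377)]];print(np.round(P,4),np.mean(P,0))
```

```text
[[ 0.5563 -0.1994]
 [ 0.489  -0.198 ]
 [ 0.5559 -0.0788]
 [ 0.4899 -0.0785]] [ 0.5228 -0.1387]
yaw -0.0022007037835074434
[ 0.52189402 -0.21408737  0.045     ] [ 0.52415533 -0.06350788  0.045     ] [ 0.52302467 -0.13879763  0.045     ] -0.015016273925822093
[[ 0.561  -0.2435]
 [ 0.4831 -0.2423]
 [ 0.5643 -0.0366]
 [ 0.4838 -0.0356]] [ 0.52304602 -0.13947784]
```

Emit:
move_arm([
  {"delta_pos":[-0.0525,0.426,-0.2],"spin":0.16},
  {"delta_pos":[-0.0525,0.426,-0.2],"spin":0.16},
  {"delta_pos":[-0.0525,0.426,-0.2],"spin":0.16},
  {"delta_pos":[-0.0525,0.426,-0.2],"spin":0.16},
  {"delta_pos":[-0.0525,0.426,-0.2],"spin":0.16},
  {"delta_pos":[-0.0525,0.426,-0.2],"spin":0.16},
  {"delta_pos":[-0.0525,0.426,-0.2],"spin":0.16},
  {"delta_pos":[-0.0525,0.426,-0.2],"spin":0.16},
], grip=0.06)

```text
time: 2.83
position: [0.4887, 0.2379, 0.2392]
tool_rot: [0.0, 0.765, -0.644, -0.0]
wrist_force: [1.1, 0.1, 0.4]
grip_width: 0.06
gripper_force: 0.0
```

Emit:
move_arm([
  {"delta_pos":[-0.014,0.121,-0.089],"spin":0},
  {"delta_pos":[-0.014,0.121,-0.089],"spin":0},
  {"delta_pos":[-0.014,0.121,-0.089],"spin":0},
  {"delta_pos":[-0.014,0.121,-0.089],"spin":0},
  {"delta_pos":[-0.014,0.121,-0.089],"spin":0},
])

```text
time: 3.25
position: [0.4722, 0.359, 0.145]
tool_rot: [0.004, 0.766, -0.643, -0.001]
wrist_force: [-0.3, 0.1, -0.6]
grip_width: 0.0599
gripper_force: 0.0
```

Emit:
move_arm([
  {"delta_pos":[0.002,0,-0.04],"spin":0},
  {"delta_pos":[0.002,0,-0.08],"spin":0},
  {"delta_pos":[0.002,0,-0.105],"spin":0},
  {"delta_pos":[0.002,0,-0.105],"spin":0},
  {"delta_pos":[0.002,0,-0.105],"spin":0},
])

```text
time: 3.67
position: [0.4776, 0.3555, 0.046]
tool_rot: [0.001, 0.765, -0.645, 0.0]
wrist_force: [0.1, -0.1, 1.0]
grip_width: 0.0599
gripper_force: 0.0
```

Emit:
move_arm([
  {"delta_pos":[0,0,0]},
  {"delta_pos":[0,0,0]},
  {"delta_pos":[0,0,0]},
  {"delta_pos":[0,0,0]},
], grip=0.04, newtons=50)

```text
invalid input
```

Emit:
move_arm([
  {"delta_pos":[-0.002,0.002,-0.006],"spin":0},
  {"delta_pos":[-0.002,0.002,-0.006],"spin":0},
  {"delta_pos":[-0.002,0.002,-0.006],"spin":0},
  {"delta_pos":[-0.002,0.002,-0.006],"spin":0},
], grip=0.04, newtons=50)

```text
time: 4.0
position: [0.4758, 0.359, 0.0423]
tool_rot: [-0.001, 0.764, -0.645, -0.001]
wrist_force: [-5.6, 2.1, -0.1]
grip_width: 0.042
gripper_force: 51.0
```

Emit:
move_arm([
  {"delta_pos":[0,0,0.03],"spin":0},
  {"delta_pos":[0,0,0.07],"spin":0},
  {"delta_pos":[0,0,0.11],"spin":0},
  {"delta_pos":[0,-0.03,0.13],"spin":0},
  {"delta_pos":[0.005,-0.07,0.13],"spin":0},
  {"delta_pos":[0.01,-0.11,0.13],"spin":0},
  {"delta_pos":[0.015,-0.15,0.13],"spin":-0.05},
  {"delta_pos":[0.02,-0.19,0.13],"spin":-0.1},
])

```text
time: 4.67
position: [0.4958, 0.1663, 0.1709]
tool_rot: [-0.001, 0.73, -0.683, -0.001]
wrist_force: [1.5, -0.2, -6.9]
grip_width: 0.0422
gripper_force: 54.2
```

Emit:
move_arm([
  {"delta_pos":[0.028,-0.305,-0.02],"spin":-0.07},
  {"delta_pos":[0.028,-0.305,-0.02],"spin":-0.07},
  {"delta_pos":[0.028,-0.305,-0.02],"spin":-0.07},
  {"delta_pos":[0.028,-0.305,-0.02],"spin":-0.07},
  {"delta_pos":[0.028,-0.305,-0.02],"spin":-0.07},
  {"delta_pos":[0.028,-0.305,-0.02],"spin":-0.07},
  {"delta_pos":[0.028,-0.305,-0.02],"spin":-0.07},
  {"delta_pos":[0.028,-0.305,-0.02],"spin":-0.07},
])

```text
time: 5.33
position: [0.5237, -0.1415, 0.1504]
tool_rot: [-0.0, -0.705, 0.709, 0.0]
wrist_force: [-0.7, 1.2, -7.4]
grip_width: 0.0421
gripper_force: 54.2
```

Run:
```python
from h import *
from workcell import get_obs
c=snap('wrist','w4')
o=get_obs();print(o['position'],o['tool_rot'],o['wrist_force'])
cv2.imwrite('pics/w4z.png',cv2.resize(c['pixels'][...,::-1],None,fx=1.5,fy=1.5))
```

```text
[ 0.52374652 -0.14210599  0.15009212] [-6.94851396e-04 -7.04785873e-01  7.09419712e-01  2.50070346e-04] [ 0.03437012  1.42449846 -7.05325298]
```

View pics/w4z.png

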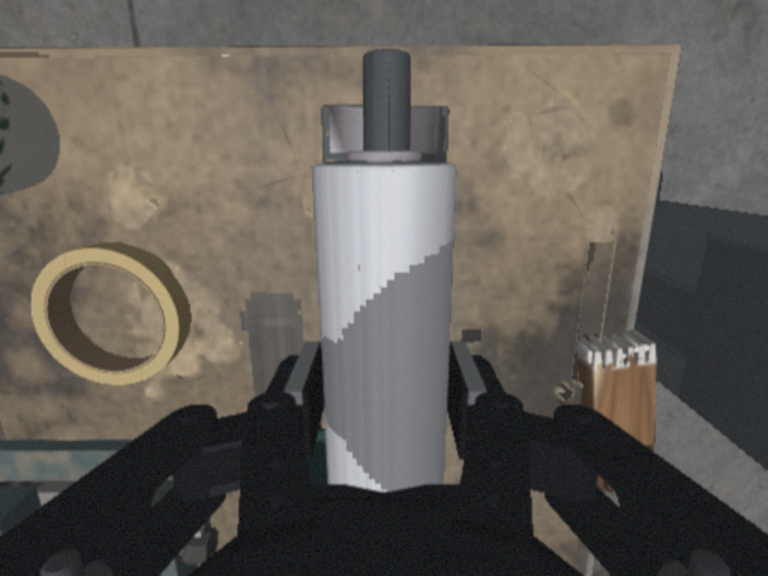

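The wrist view shows the roller over the far V-block: axle tip at (387,52), block spanning 321 to 450, so it is centred across. I'll check the endwise position.

Run:
```python
from h import *
c=pickle.load(open('w4.pkl','rb'))
print(ray(c,385/1.5,165/1.5,.179), ray(c,387/1.5,52/1.5,.162))
for x in (.494,.552): print(proj(c,[x,-.139-.076,.065])*1.5)
```

```text
[ 0.5232975  -0.21126777  0.179     ] [ 0.5225443  -0.24085083  0.162     ]
[441.99716769 153.15579598]
[327.94402537 153.8366549 ]
```

Emit:
move_arm([
  {"delta_pos":[-0.0005,0.002,-0.035],"spin":0.0},
  {"delta_pos":[-0.0005,0.002,-0.07],"spin":0.0},
  {"delta_pos":[-0.0005,0.002,-0.09],"spin":0.0},
  {"delta_pos":[-0.0005,0.002,-0.097],"spin":0.0},
  {"delta_pos":[-0.0005,0.002,-0.1],"spin":0.0},
  {"delta_pos":[-0.0005,0.002,-0.102],"spin":0.0},
  {"delta_pos":[-0.0005,0.002,-0.102],"spin":0.0},
])

```text
time: 5.97
position: [0.5249, -0.1354, 0.05]
tool_rot: [0.001, -0.707, 0.708, -0.001]
wrist_force: [-1.2, 0.6, -6.4]
grip_width: 0.0424
gripper_force: 54.1
```

Emit:
move_arm([
  {"delta_pos":[0,0,-0.002],"spin":0.0},
  {"delta_pos":[0,0,-0.003],"spin":0.0},
  {"delta_pos":[0,0,-0.003],"spin":0.0},
])

```text
time: 6.22
position: [0.5246, -0.1355, 0.0476]
tool_rot: [0.0, -0.707, 0.708, -0.001]
wrist_force: [-4.9, 1.7, 1.1]
grip_width: 0.0423
gripper_force: 55.2
```

Emit:
move_arm([
  {"delta_pos":[0,0,0],"spin":0.0},
  {"delta_pos":[0,0,0],"spin":0.0},
  {"delta_pos":[0,0,0],"spin":0.0},
  {"delta_pos":[0,0,0],"spin":0.0},
  {"delta_pos":[0,0,0],"spin":0.0},
  {"delta_pos":[0,0,0],"spin":0.0},
], grip=0.06)

```text
time: 6.72
position: [0.5243, -0.1357, 0.0457]
tool_rot: [0.0, -0.706, 0.708, -0.0]
wrist_force: [-0.8, 0.2, -0.1]
grip_width: 0.0603
gripper_force: 0.0
```

Run:
```python
from h import *
from workcell import get_obs
c=snap('wrist','w5')
o=get_obs();print(o['position'],o['tool_rot'],o['wrist_force'],o['grip_width'])
cv2.imwrite('pics/w5z.png',cv2.resize(c['pixels'][...,::-1],None,fx=1.5,fy=1.5))
```

```text
[ 0.52420508 -0.13564152  0.04559672] [ 3.84472577e-05 -7.06384706e-01  7.07828104e-01 -1.44960273e-04] [ 0.4235425  -0.22947177  0.0793842 ] 0.05995105409588693
```

View pics/w5z.png

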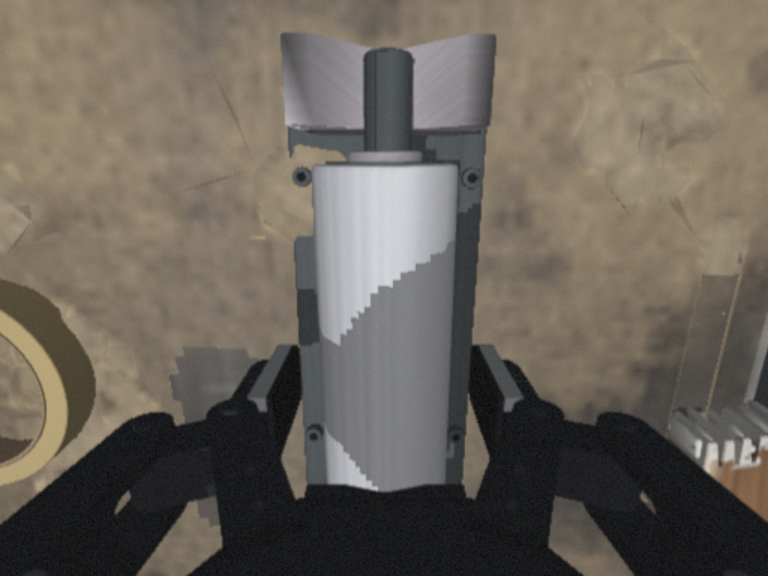

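Roller lies in the V-blocks, tip at (388,52) midway between the block edges 283 and 495, jaws clear. Now I'll take it loosely near its -y end.

Emit:
move_arm([
  {"delta_pos":[0,-0.02,0],"spin":0.0},
  {"delta_pos":[0,-0.045,0],"spin":0.0},
  {"delta_pos":[0,-0.045,0],"spin":0.0},
])

```text
time: 7.02
position: [0.5239, -0.1831, 0.0454]
tool_rot: [-0.0, -0.706, 0.708, -0.0]
wrist_force: [0.0, -0.4, 0.0]
grip_width: 0.0599
gripper_force: 0.0
```

Emit:
move_arm([
  {"delta_pos":[0,0,0],"spin":0.0},
  {"delta_pos":[0,0,0],"spin":0.0},
  {"delta_pos":[0,0,0],"spin":0.0},
  {"delta_pos":[0,0,0],"spin":0.0},
], grip=0.047, newtons=20)

```text
time: 7.35
position: [0.5241, -0.18, 0.0455]
tool_rot: [0.0, -0.707, 0.708, 0.0]
wrist_force: [0.6, 0.0, 0.5]
grip_width: 0.0473
gripper_force: 0.0
```

Emit:
move_arm([
  {"delta_pos":[0.001,0,0],"spin":0.0},
  {"delta_pos":[0.002,0,0],"spin":0.0},
  {"delta_pos":[0.0025,0,0],"spin":0.0},
  {"delta_pos":[0.0025,0,0],"spin":0.0},
])

```text
time: 7.68
position: [0.5261, -0.1803, 0.0451]
tool_rot: [-0.0, -0.706, 0.708, 0.001]
wrist_force: [-2.2, 0.6, 0.2]
grip_width: 0.0471
gripper_force: 1.2
```

Emit:
move_arm([
  {"delta_pos":[0.0005,0,0],"spin":0.0},
  {"delta_pos":[0.0008,0,0],"spin":0.0},
  {"delta_pos":[0.0008,0,0],"spin":0.0},
])

```text
time: 7.93
position: [0.5263, -0.1804, 0.0447]
tool_rot: [-0.001, -0.706, 0.708, 0.001]
wrist_force: [-5.6, 1.0, 0.4]
grip_width: 0.047
gripper_force: 2.6
```

Run:
```python
from h import *
from workcell import get_obs
c=snap('wrist','w6')
o=get_obs();print(o['position'],o['wrist_force'],o['gripper_force'])
```

```text
[ 0.52625529 -0.18035733  0.04470405] [-4.7160255   1.3270411   0.08479417] 2.592366859316826
```

Emit:
move_arm([
  {"delta_pos":[-0.0025,0,0],"spin":0.0},
  {"delta_pos":[-0.0045,0,0],"spin":0.0},
  {"delta_pos":[-0.0058,0,0],"spin":0.0},
  {"delta_pos":[-0.0058,0,0],"spin":0.0},
])

```text
time: 8.32
position: [0.5219, -0.1807, 0.0459]
tool_rot: [0.0, -0.706, 0.708, -0.001]
wrist_force: [0.4, -0.4, -0.1]
grip_width: 0.0469
gripper_force: 0.1
```

Emit:
move_arm([
  {"delta_pos":[-0.0005,0,0],"spin":0.0},
  {"delta_pos":[-0.0005,0,0],"spin":0.0},
])

```text
time: 8.48
position: [0.5218, -0.1807, 0.046]
tool_rot: [0.001, -0.706, 0.708, -0.001]
wrist_force: [2.8, -0.6, 0.6]
grip_width: 0.0468
gripper_force: 1.0
```

Emit:
move_arm([
  {"delta_pos":[-0.0005,0,0],"spin":0.0},
  {"delta_pos":[-0.0006,0,0],"spin":0.0},
  {"delta_pos":[-0.0006,0,0],"spin":0.0},
])

```text
time: 8.73
position: [0.5216, -0.1807, 0.0461]
tool_rot: [0.001, -0.706, 0.708, -0.001]
wrist_force: [4.9, -1.0, 0.1]
grip_width: 0.0469
gripper_force: 2.6
```

Firm both ways (total travel 4.6 mm, of which 3 mm is the jaw gap), so this one is sound. I'll take it at the middle and carry it to the bracket.

Emit:
move_arm([
  {"delta_pos":[0.0036,0,0],"spin":0.0},
  {"delta_pos":[0.0036,0.0,0],"spin":0.0},
  {"delta_pos":[0.0036,0.025,-0.003],"spin":0.0},
  {"delta_pos":[0.0036,0.043,-0.005],"spin":0.0},
  {"delta_pos":[0.0036,0.043,-0.005],"spin":0.0},
], grip=0.06)

```text
time: 9.15
position: [0.5232, -0.1355, 0.0394]
tool_rot: [-0.001, -0.707, 0.707, 0.001]
wrist_force: [0.2, -0.5, 0.5]
grip_width: 0.0598
gripper_force: 0.0
```

Emit:
move_arm([
  {"delta_pos":[0,0,0],"spin":0.0},
  {"delta_pos":[0,0,0],"spin":0.0},
  {"delta_pos":[0,0,0],"spin":0.0},
  {"delta_pos":[0,0,0],"spin":0.0},
], grip=0.04, newtons=50)

```text
time: 9.48
position: [0.5242, -0.1375, 0.0405]
tool_rot: [0.0, -0.706, 0.708, 0.0]
wrist_force: [-0.6, 5.0, 2.2]
grip_width: 0.0423
gripper_force: 50.5
```

Emit:
move_arm([
  {"delta_pos":[0,0,0.03],"spin":0.0},
  {"delta_pos":[0,0,0.07],"spin":0.0},
  {"delta_pos":[0,0.02,0.1],"spin":-0.02},
  {"delta_pos":[0.01,0.06,0.11],"spin":-0.05},
  {"delta_pos":[0.02,0.1,0.11],"spin":-0.08},
  {"delta_pos":[0.03,0.14,0.11],"spin":-0.12},
  {"delta_pos":[0.035,0.18,0.11],"spin":-0.16},
  {"delta_pos":[0.039,0.22,0.11],"spin":-0.174},
])

```text
time: 10.15
position: [0.562, 0.0834, 0.1479]
tool_rot: [-0.002, -0.641, 0.768, 0.001]
wrist_force: [1.4, -0.6, -7.3]
grip_width: 0.0425
gripper_force: 53.7
```

Emit:
move_arm([
  {"delta_pos":[0.001,0.009,-0.02],"spin":0.004},
  {"delta_pos":[0.001,0.009,-0.02],"spin":0.004},
  {"delta_pos":[0.001,0.009,-0.02],"spin":0.004},
])

```text
time: 10.4
position: [0.5622, 0.0911, 0.1267]
tool_rot: [-0.004, -0.644, 0.765, 0.001]
wrist_force: [0.8, -0.7, -7.7]
grip_width: 0.0426
gripper_force: 53.6
```

Run:
```python
from h import *
from workcell import get_obs
c=snap('wrist','w7')
o=get_obs();print(o['position'],o['tool_rot'],o['wrist_force'])
cv2.imwrite('pics/w7z.png',cv2.resize(c['pixels'][...,::-1],None,fx=1.5,fy=1.5))
```

```text
[0.563141   0.09042688 0.12849813] [-2.23689890e-03 -6.43588004e-01  7.65368718e-01  4.50414480e-04] [ 0.78132092 -1.03211224 -6.31045064]
```

View pics/w7z.png

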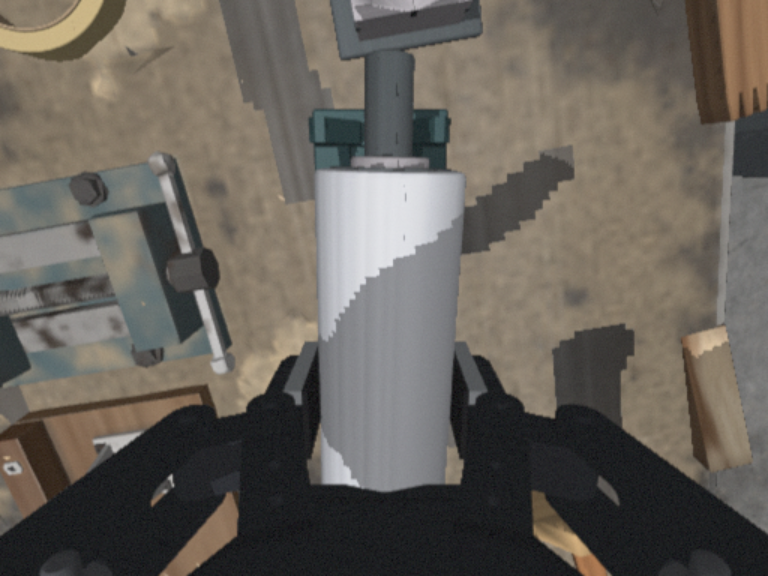

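The axle tip is at (389,52) and the bracket's far plate spans about 312 to 450. I'll compute the offset in millimetres.

Run:
```python
from h import *
c=pickle.load(open('w7.pkl','rb'))
r=lambda u,v,z:ray(c,u/1.5,v/1.5,z)[:2]
yw=-.174;ex=np.array([np.cos(yw),np.sin(yw)]);ey=np.array([-np.sin(yw),np.cos(yw)])
o=np.array([.5634,.093])
f=lambda p:(np.array([(p-o)@ex,(p-o)@ey])*1e3).round(1)
for n,a in [('plateL',(311,112,.08)),('plateR',(450,112,.08)),('slotflL',(363,128,.08)),('slotflR',(417,128,.08)),('tip',(389.5,53,.148)),('shellend',(391,172,.163)),('sL',(316,180,.142)),('sR',(465,180,.142)),('sL2',(322,330,.142)),('sR2',(455,330,.142))]: print(n,f(r(*a)))
```

```text
plateL [ 29.3 -91.8]
plateR [-28.  -91.9]
slotflL [  7.9 -85.6]
slotflR [-14.5 -85.7]
tip [ -1.7 -99.2]
shellend [ -2.  -70.3]
sL [ 19.2 -67.4]
sR [-23.9 -67.5]
sL2 [ 19.3 -20.8]
sR2 [-23.2 -20.8]
```

Emit:
move_arm([
  {"delta_pos":[0.0022,-0.0004,-0.03],"spin":0.0},
  {"delta_pos":[0.0022,-0.0004,-0.055],"spin":0.0},
  {"delta_pos":[0.0022,-0.0004,-0.065],"spin":0.0},
  {"delta_pos":[0.0022,-0.0004,-0.075],"spin":0.0},
  {"delta_pos":[0.0022,-0.0004,-0.082],"spin":0.0},
  {"delta_pos":[0.0022,-0.0004,-0.082],"spin":0.0},
])

```text
time: 10.95
position: [0.5661, 0.0904, 0.0479]
tool_rot: [-0.001, -0.643, 0.765, 0.0]
wrist_force: [-0.7, -0.8, -6.6]
grip_width: 0.0425
gripper_force: 53.7
```

Emit:
move_arm([
  {"delta_pos":[0,0,-0.003],"spin":0.0},
  {"delta_pos":[0,0,-0.006],"spin":0.0},
  {"delta_pos":[0,0,-0.0075],"spin":0.0},
  {"delta_pos":[0,0,-0.0075],"spin":0.0},
])

```text
time: 11.28
position: [0.5665, 0.0912, 0.0413]
tool_rot: [0.0, -0.644, 0.765, -0.0]
wrist_force: [-1.9, 1.0, -7.2]
grip_width: 0.0423
gripper_force: 54.0
```

Emit:
move_arm([
  {"delta_pos":[0,0,-0.0015],"spin":0.0},
  {"delta_pos":[0,0,-0.0025],"spin":0.0},
  {"delta_pos":[0,0,-0.0025],"spin":0.0},
])

```text
time: 11.53
position: [0.5666, 0.0912, 0.0405]
tool_rot: [0.0, -0.644, 0.765, -0.0]
wrist_force: [-7.9, 0.1, 3.3]
grip_width: 0.0427
gripper_force: 54.9
```

Emit:
move_arm([
  {"delta_pos":[0,0,0],"spin":0.0},
  {"delta_pos":[0,0,0],"spin":0.0},
  {"delta_pos":[0,0,0],"spin":0.0},
  {"delta_pos":[0,0,0.04],"spin":0.0},
  {"delta_pos":[0,0,0.08],"spin":0.0},
  {"delta_pos":[0,0.0,0.12],"spin":0.0},
  {"delta_pos":[0,0.01,0.15],"spin":0.1},
  {"delta_pos":[0,0.04,0.16],"spin":0.2},
], grip=0.06)

```text
time: 12.2
position: [0.5691, 0.1293, 0.2069]
tool_rot: [-0.005, 0.717, -0.697, 0.003]
wrist_force: [1.3, 1.7, 0.1]
grip_width: 0.0598
gripper_force: 0.0
```

Emit:
move_arm([
  {"delta_pos":[0.015,0.244,-0.01],"spin":0.145},
  {"delta_pos":[0.015,0.244,-0.01],"spin":0.145},
  {"delta_pos":[0.015,0.244,-0.01],"spin":0.145},
  {"delta_pos":[0.015,0.244,-0.01],"spin":0.145},
  {"delta_pos":[0.015,0.244,-0.01],"spin":0.145},
  {"delta_pos":[0.015,0.244,-0.01],"spin":0.145},
  {"delta_pos":[0.015,0.244,-0.01],"spin":0.145},
  {"delta_pos":[0.015,0.244,-0.01],"spin":0.145},
])

```text
time: 12.87
position: [0.5812, 0.377, 0.1875]
tool_rot: [0.0, 0.766, -0.642, 0.0]
wrist_force: [-0.3, -0.4, -0.0]
grip_width: 0.0598
gripper_force: 0.0
```

Emit:
move_arm([
  {"delta_pos":[0,-0.001,-0.04],"spin":0.0},
  {"delta_pos":[0,-0.001,-0.08],"spin":0.0},
  {"delta_pos":[0,-0.001,-0.115],"spin":0.0},
  {"delta_pos":[0,-0.001,-0.14],"spin":0.0},
  {"delta_pos":[0,-0.001,-0.147],"spin":0.0},
  {"delta_pos":[0,-0.001,-0.147],"spin":0.0},
])

```text
time: 13.37
position: [0.581, 0.3724, 0.04]
tool_rot: [0.002, 0.765, -0.644, 0.0]
wrist_force: [0.1, -0.4, -0.3]
grip_width: 0.0605
gripper_force: 0.0
```

Emit:
move_arm([
  {"delta_pos":[0,0,0],"spin":0.0},
  {"delta_pos":[0,0,0],"spin":0.0},
  {"delta_pos":[0,0,0],"spin":0.0},
  {"delta_pos":[0,0,0],"spin":0.0},
], grip=0.04, newtons=50)

```text
time: 13.7
position: [0.584, 0.3748, 0.0457]
tool_rot: [-0.004, 0.765, -0.644, 0.001]
wrist_force: [6.7, -1.1, -0.6]
grip_width: 0.0421
gripper_force: 53.5
```

Emit:
move_arm([
  {"delta_pos":[0,0,0.03],"spin":0},
  {"delta_pos":[0,0,0.07],"spin":0},
  {"delta_pos":[0,0,0.11],"spin":0},
  {"delta_pos":[0,-0.03,0.13],"spin":0},
  {"delta_pos":[-0.005,-0.07,0.13],"spin":0},
  {"delta_pos":[-0.01,-0.11,0.13],"spin":0},
  {"delta_pos":[-0.015,-0.15,0.13],"spin":-0.05},
  {"delta_pos":[-0.02,-0.19,0.13],"spin":-0.1},
])

```text
time: 14.37
position: [0.5604, 0.1825, 0.1722]
tool_rot: [-0.001, 0.732, -0.682, -0.001]
wrist_force: [1.2, -0.6, -6.7]
grip_width: 0.0422
gripper_force: 53.6
```

Emit:
move_arm([
  {"delta_pos":[-0.038,-0.323,-0.02],"spin":-0.075},
  {"delta_pos":[-0.038,-0.323,-0.02],"spin":-0.075},
  {"delta_pos":[-0.038,-0.323,-0.02],"spin":-0.075},
  {"delta_pos":[-0.038,-0.323,-0.02],"spin":-0.075},
  {"delta_pos":[-0.038,-0.323,-0.02],"spin":-0.075},
  {"delta_pos":[-0.038,-0.323,-0.02],"spin":-0.075},
  {"delta_pos":[-0.038,-0.323,-0.02],"spin":-0.075},
  {"delta_pos":[-0.038,-0.323,-0.02],"spin":-0.075},
])

```text
time: 15.03
position: [0.5223, -0.1413, 0.1525]
tool_rot: [0.001, -0.706, 0.708, -0.0]
wrist_force: [2.3, -0.1, -6.4]
grip_width: 0.0421
gripper_force: 53.6
```

Run:
```python
from h import *
from workcell import get_obs
c=snap('wrist','w8')
o=get_obs();print(o['position'],o['tool_rot'],o['wrist_force'])
s=snap('side','s8')
a=cv2.resize(c['pixels'][0:330,100:420,::-1],None,fx=1.2,fy=1.2)
b=cv2.resize(s['pixels'][105:225,225:345,::-1],None,fx=3.3,fy=3.3)
cv2.imwrite('pics/w8z.png',cv2.hconcat([a,b]))
print(a.shape,b.shape)
```

```text
[ 0.52104893 -0.14607415  0.15216651] [-9.79389725e-04 -7.04837643e-01  7.09367833e-01 -4.63824946e-04] [-0.08990194 -0.26452147 -7.08310264]
(396, 384, 3) (396, 396, 3)
```

View pics/w8z.png

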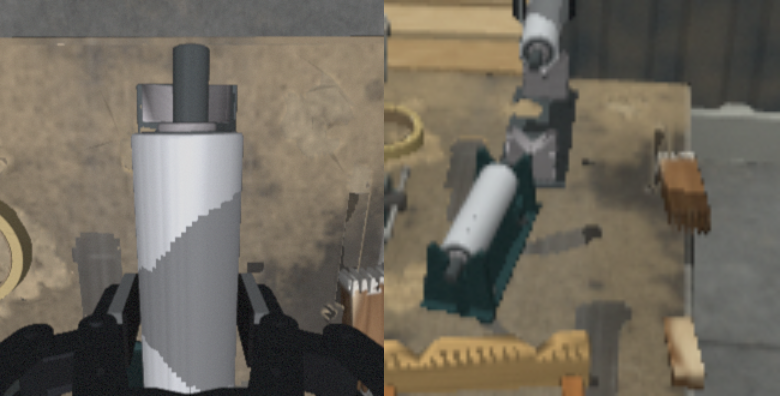

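The left half shows the second roller over the V-stand with its shell end at (188,133) and axle tip at (191,45). The right half shows the first roller sitting in the bracket at (478,215).

Run:
```python
from h import *
c=pickle.load(open('w8.pkl','rb'))
r=lambda u,v,z:ray(c,u/1.2+100,v/1.2,z).round(4)[:2]
print('shellend',r(188,133,.18),'tip',r(191,45,.164),'blk',r(136,125,.065),r(238,125,.065),'sh',r(133,140,.158),r(243,140,.158),r(139,250,.158),r(240,250,.158))
```

```text
shellend [ 0.5219 -0.2107] tip [ 0.5208 -0.2396] blk [ 0.5553 -0.2135] [ 0.4898 -0.2132] sh [ 0.5432 -0.2078] [ 0.5007 -0.2076] [ 0.5429 -0.1624] [ 0.5    -0.1623]
```

Emit:
move_arm([
  {"delta_pos":[0.001,0.001,-0.035],"spin":0.0},
  {"delta_pos":[0.001,0.001,-0.07],"spin":0.0},
  {"delta_pos":[0.001,0.001,-0.09],"spin":0.0},
  {"delta_pos":[0.001,0.001,-0.097],"spin":0.0},
  {"delta_pos":[0.001,0.001,-0.1],"spin":0.0},
  {"delta_pos":[0.001,0.001,-0.102],"spin":0.0},
  {"delta_pos":[0.001,0.001,-0.102],"spin":0.0},
])

```text
time: 15.72
position: [0.5249, -0.1379, 0.0511]
tool_rot: [0.001, -0.707, 0.708, -0.001]
wrist_force: [-0.4, -0.2, -7.2]
grip_width: 0.0421
gripper_force: 53.8
```

Emit:
move_arm([
  {"delta_pos":[0,0,-0.002],"spin":0.0},
  {"delta_pos":[0,0,-0.003],"spin":0.0},
  {"delta_pos":[0,0,-0.003],"spin":0.0},
])

```text
time: 15.97
position: [0.5245, -0.138, 0.0502]
tool_rot: [0.0, -0.707, 0.708, -0.001]
wrist_force: [-10.5, 4.9, 7.7]
grip_width: 0.0416
gripper_force: 55.3
```

Seated. I'll release, go to the -y end and take it loosely.

Emit:
move_arm([
  {"delta_pos":[0,0,0],"spin":0.0},
  {"delta_pos":[0,0,0],"spin":0.0},
  {"delta_pos":[0,0,0],"spin":0.0},
  {"delta_pos":[0,0,-0.002],"spin":0.0},
  {"delta_pos":[0,-0.02,-0.004],"spin":0.0},
  {"delta_pos":[0,-0.045,-0.004],"spin":0.0},
  {"delta_pos":[0,-0.045,-0.004],"spin":0.0},
], grip=0.06)

```text
time: 16.55
position: [0.5243, -0.1856, 0.0427]
tool_rot: [-0.0, -0.706, 0.708, -0.0]
wrist_force: [0.2, 1.0, 0.3]
grip_width: 0.0596
gripper_force: 0.0
```

Emit:
move_arm([
  {"delta_pos":[0,0,0],"spin":0.0},
  {"delta_pos":[0,0,0],"spin":0.0},
  {"delta_pos":[0,0,0],"spin":0.0},
  {"delta_pos":[0,0,0],"spin":0.0},
], grip=0.047, newtons=20)

```text
time: 16.88
position: [0.5245, -0.1824, 0.0426]
tool_rot: [0.0, -0.707, 0.708, -0.0]
wrist_force: [-0.8, -0.5, -0.2]
grip_width: 0.047
gripper_force: 0.0
```

Emit:
move_arm([
  {"delta_pos":[0.001,0,0],"spin":0.0},
  {"delta_pos":[0.002,0,0],"spin":0.0},
  {"delta_pos":[0.003,0,0],"spin":0.0},
  {"delta_pos":[0.003,0,0],"spin":0.0},
])

```text
time: 17.22
position: [0.5275, -0.1829, 0.0424]
tool_rot: [-0.0, -0.706, 0.708, -0.0]
wrist_force: [-0.1, 0.3, -0.3]
grip_width: 0.0469
gripper_force: 0.0
```

Emit:
move_arm([
  {"delta_pos":[0.0005,0,0],"spin":0.0},
  {"delta_pos":[0.001,0,0],"spin":0.0},
  {"delta_pos":[0.001,0,0],"spin":0.0},
  {"delta_pos":[0.001,0,0],"spin":0.0},
])

```text
time: 17.55
position: [0.5278, -0.1829, 0.0421]
tool_rot: [-0.0, -0.706, 0.708, 0.0]
wrist_force: [-2.1, -0.4, -0.8]
grip_width: 0.0471
gripper_force: 1.2
```

Emit:
move_arm([
  {"delta_pos":[0.0003,0,0],"spin":0.0},
  {"delta_pos":[0.0003,0,0],"spin":0.0},
])

```text
time: 17.72
position: [0.528, -0.183, 0.042]
tool_rot: [-0.0, -0.706, 0.708, 0.001]
wrist_force: [-4.1, -0.1, -0.4]
grip_width: 0.0472
gripper_force: 1.8
```

Emit:
move_arm([
  {"delta_pos":[-0.002,0,0],"spin":0.0},
  {"delta_pos":[-0.004,0,0],"spin":0.0},
  {"delta_pos":[-0.006,0,0],"spin":0.0},
  {"delta_pos":[-0.007,0,0],"spin":0.0},
  {"delta_pos":[-0.0075,0,0],"spin":0.0},
  {"delta_pos":[-0.0075,0,0],"spin":0.0},
])

```text
time: 18.22
position: [0.5212, -0.183, 0.0427]
tool_rot: [0.0, -0.706, 0.708, -0.0]
wrist_force: [0.1, -0.1, 0.4]
grip_width: 0.047
gripper_force: 0.2
```

Emit:
move_arm([
  {"delta_pos":[-0.0005,0,0],"spin":0.0},
  {"delta_pos":[-0.001,0,0],"spin":0.0},
  {"delta_pos":[-0.0013,0,0],"spin":0.0},
  {"delta_pos":[-0.0013,0,0],"spin":0.0},
])

```text
time: 18.55
position: [0.5203, -0.1831, 0.0427]
tool_rot: [0.0, -0.706, 0.708, -0.001]
wrist_force: [3.2, -1.2, -0.3]
grip_width: 0.0467
gripper_force: 1.2
```

Emit:
move_arm([
  {"delta_pos":[0.002,0,0],"spin":0.0},
  {"delta_pos":[0.004,0,0],"spin":0.0},
  {"delta_pos":[0.006,0,0],"spin":0.0},
  {"delta_pos":[0.0075,0,0],"spin":0.0},
  {"delta_pos":[0.0084,0,0],"spin":0.0},
  {"delta_pos":[0.0087,0,0],"spin":0.0},
  {"delta_pos":[0.0087,0,0],"spin":0.0},
])

```text
time: 19.13
position: [0.5279, -0.183, 0.042]
tool_rot: [-0.001, -0.706, 0.708, 0.001]
wrist_force: [-2.7, -1.7, 0.4]
grip_width: 0.0471
gripper_force: 1.1
```

Emit:
move_arm([
  {"delta_pos":[0,0,0],"spin":0.0},
  {"delta_pos":[0,0,0],"spin":0.0},
  {"delta_pos":[0,0,0],"spin":0.0},
  {"delta_pos":[0,0,0.03],"spin":0.0},
  {"delta_pos":[0,0,0.07],"spin":0.0},
  {"delta_pos":[0,0,0.11],"spin":0.0},
  {"delta_pos":[0,0.04,0.15],"spin":0.0},
  {"delta_pos":[0,0.08,0.19],"spin":0.0},
], grip=0.066)

```text
time: 19.8
position: [0.5285, -0.1243, 0.2138]
tool_rot: [0.001, -0.705, 0.709, -0.001]
wrist_force: [1.3, 0.8, -0.7]
grip_width: 0.0663
gripper_force: 0.0
```

Emit:
move_arm([
  {"delta_pos":[0.005,0.12,0.14],"spin":0},
  {"delta_pos":[0.005,0.12,0.14],"spin":0},
  {"delta_pos":[0.005,0.12,0.14],"spin":0},
  {"delta_pos":[0.005,0.12,0.14],"spin":0},
  {"delta_pos":[0.005,0.12,0.14],"spin":0},
  {"delta_pos":[0.005,0.12,0.14],"spin":0},
])

```text
time: 20.3
position: [0.5343, -0.0019, 0.3557]
tool_rot: [-0.003, 0.707, -0.707, 0.002]
wrist_force: [0.3, -2.2, 0.4]
grip_width: 0.0659
gripper_force: 0.0
```

Run:
```python
from h import *
from workcell import get_obs
c=snap('wrist','w9');o=get_obs();print(o['time'],o['position'])
g=cv2.cvtColor(c['pixels'],cv2.COLOR_RGB2HSV)
def shell(ctr,yw,z):
    # mask of bright grey pixels inside the projected patch around the shell
    ex=np.array([np.cos(yw),np.sin(yw)]);ey=np.array([-ex[1],ex[0]])
    q=np.array([proj(c,[*(np.array(ctr)+a*30e-3*ex+b*73e-3*ey),z]) for a,b in [(-1,-1),(1,-1),(1,1),(-1,1)]])
    m=np.zeros(g.shape[:2],np.uint8);cv2.fillPoly(m,[q.astype(np.int32)],255)
    m&=(((g[...,1]<40)&(g[...,2]>115))*255).astype(np.uint8)
    k=max(cv2.findContours(m,0,2)[0],key=cv2.contourArea);bx=cv2.boxPoints(cv2.minAreaRect(k))
    W=np.array([ray(c,*p,z)[:2] for p in bx]);e=[W[1]-W[0],W[2]-W[1]];d=max(e,key=np.linalg.norm)
    print('shell',W.mean(0).round(4),[np.linalg.norm(x).round(4) for x in e],'yaw',np.arctan(-d[0]/d[1]).round(3),q.round(0).tolist())
shell((.523,-.139),0,.063);shell((.5634,.093),-.174,.063)
```

```text
20.35 [ 0.53397882 -0.00274145  0.35322775]
shell [ 0.5285 -0.1368] [np.float64(0.0485), np.float64(0.1402)] yaw 0.057 [[289.0, -5.0], [244.0, -5.0], [245.0, 110.0], [286.0, 110.0]]
shell [0.5677 0.0926] [np.float64(0.1464), np.float64(0.0423)] yaw -0.217 [[266.0, 171.0], [228.0, 165.0], [215.0, 248.0], [250.0, 254.0]]
```

```bash
python3 -c "
from workcell import job_done;print(job_done())"
```

```text
the job is handed in; nothing more can be done
None
```

I handed the job in after about 20 s of robot time. The worn roller (+x rack notches) lies in the V-blocks with its shell measured about 0.057 rad askew, and the sound one (-x notches) is in the bracket slots, judged fully home by contact force and height; no verdict came back.

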